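# Clear the carton off the parts case and flip its lid open

## Task

The carton stands on the hinged lid of the grey parts case: push it gently sideways, without lifting or tipping it, until it stands wholly on the fixed flat deck beside the lid. Then push the lid's bar handle up and back with the fingertips, flipping the lid past upright so that it stays fully open by its own weight. Nothing needs gripping; leave the other things on the bench where they are.

Things in the scene. Friction and masses are not known exactly. Their poses are not given: they have to be found in the camera images.
- case: Grey steel case fixed to the bench, 180 deep (own x) x 391 wide (own y) mm. Origin: middle of its underside, below the seam between lid and deck; own x points to its back (away from the robot), own y to its left, z up. Lidded bin at own y -195 to 0, shut lid's top 118 mm high; solid flat deck at own y +1 to +190, top 116 mm high
- deck (a point): centre of the fixed flat deck's top, case's own y +95 mm, height 116 mm; 180 mm deep, 189 mm wide. A steel fence 6 mm thick, 14 mm above the deck, runs along its outer (left) edge; front and back edges are open
- lid (a joint): angle of the lid: 0 shut and level, 1.95 rad fully open at its stop. It swings freely: falls shut from below about 1.5 rad, falls open by its own weight beyond about 1.55 rad. Aluminium plate 180 deep x 192 wide x 6 mm thick, about 0.25 kg
- hinge (a point): middle of the lid's hinge line, along the case's back edge: case's own x +90 mm, own y -98.5 mm, height 112 mm (the underside of the shut lid). The hinge axis lies along the case's own y
- bar (a point): middle of the lid's bar handle (moves with the lid): fixed round steel bow along the case's own y, 100 mm long, 10 mm thick, its axis 45 mm above the lid's underside and 168 mm in front of the hinge (12 mm behind the front edge), with a 10 mm post at each end. Pushing it backwards with about 5 N swings the lid up
- carton: Loose closed cardboard carton, 98 (own x) x 108 (own y) x 55 mm high, about 0.3 kg, standing on the lid behind the bar handle. Origin: centre of its underside; z up; at most 0.15 rad askew to the case
- bearing: bystander: loose steel bearing ring, 62 mm across, 17 mm high, on the bench in front of the case
- driver: bystander: loose screwdriver lying on the bench in front of the case; origin near its middle on the bench
- spanner: bystander: loose spanner lying on the bench behind the case
- oil: bystander: loose white bottle, 60 mm across, 140 mm tall, standing to the right of the case
- tin: bystander: loose can, 72 mm across, 90 mm tall, standing to the left of the case
- small_box: bystander: loose small cardboard box 70 x 90 x 45 mm high on the bench behind the case
- tape: bystander: loose roll of tape, 90 mm across, 40 mm high, lying to the right of the case
Things that resemble listed ones, but are neither listed nor needed, are in the scene too. Leave any red look-alike of the carton alone.

How it is judged:
On the way, in this order (a step that is already met when the one before it is completed fails the run):
1. the carton stands upright on the deck, clear of the lid, the lid still shut (y of carton in the frame of case between 0.053 and 0.142 m and x of carton in the frame of case between -0.065 and 0.065 m and z of carton in the frame of case between 0.108 and 0.122 m and angle between carton's own z axis and vertical below 0.1 rad and value of joint lid below 0.08 rad), for 0.2 s.
2. the lid is past upright and falls open (value of joint lid above 1.75 rad), for 0.2 s.
At the end, for the whole second after the job is handed in: The lid rests open at more than 1.8 rad by its own weight; the carton stands upright and still on the deck: its centre 53 to 142 mm to the left of the seam and within 65 mm of the deck's middle line front to back, tilted less than 0.1 rad (y of carton in the frame of case between 0.053 and 0.142 m and x of carton in the frame of case between -0.065 and 0.065 m and z of carton in the frame of case between 0.108 and 0.122 m and angle between carton's own z axis and vertical below 0.1 rad and value of joint lid above 1.8 rad and linear speed of carton below 0.03 m/s); the robot touches nothing.
It fails at once if the carton is lifted (more than 15 mm above the lid's top) (z of carton in the frame of case above 0.133 m).
It fails at once if the carton falls off the case or is tipped by more than 0.35 rad (z of carton in the frame of case below 0.09 m or angle between carton's own z axis and vertical above 0.35 rad).
It fails at once if the lid is raised with the carton still on it (value of joint lid above 0.2 rad and y of carton in the frame of case below 0.045 m).
It fails at once if the carton is pushed or squeezed with more than 40 N (contact force between the fingers and carton above 40 N).
It fails at once if a bystander is moved by more than 30 mm (distance of any of bearing, driver, spanner, oil, tin, small_box, tape from where it was at the start of the episode above 0.03 m).
It also fails if it takes over 58 s, if anything falls off the work surface, if the arm or the gripper's body presses on something with over 40 N, if the wrist force passes 120 N, or if a joint passes its speed limit or range.

## Robot

A 6-joint arm with a two-finger parallel gripper is mounted at the origin on the work surface. World frame = base frame: x ahead of the robot, y to its left, z up, the work surface at z = 0. Lengths are in m, angles in rad, forces in N, time in s.
With the tool pointing down it reaches from about 0.35 to 0.975 m from the base axis. Payload 4.9 kg.
Tool frame: the origin (TCP) lies at the centre of the arm's flange, where the gripper is bolted on; the fingertips stand 173 mm ahead of it and the grasp point (between the pads) lies 155 mm ahead of it; y points along the fingers, x is the direction in which the jaws open and shut, and the axes are right-handed (so a half turn about y gives the same grasp; the last joint's range is limited). The gripper opens to 85 mm and grips with 20 to 120 N. Pads are 22 mm wide; open, the fingers measure 114 mm over their backs; the gripper's body (76 mm by 85 mm) begins 54 mm behind the grasp point. The pads swing forward as they close: fully open they stand 13 mm farther back than shut.
Start: joints at [-1.281, 0.053, 1.613, -0, 1.476, -0.119], TCP at [0.248, -0.573, 0.405] pointing down, gripper open.
Joint ranges: [-3.01, 3.01], [-1.01, 2.22], [0.06, 2.58], [-1.02, 4.17], [0.09, 2.62], [-3.14, 3.14]. Speed limits (rad/s): [2.57, 2.57, 3.14, 3.14, 3.14, 3.14].

## Interface

Orientations are given as a unit quaternion [w, x, y, z].
In Python, from rig import r, optics, workorder gives the robot as it stands. The module is installed in compiled form; this text tells all that it offers.
- The arm moves only by the tool jog_arm, never from a script. Its argument "commands" is a list that holds one entry, the list of rows, each a list of 5 numbers: the shift along the tool's x, y, z in mm, then the turn about the tool's y in degrees, then the gripper's target within -1 to 1 (fully open at 1, half-way at 0, shut at -1). A call has 1 to 8 rows; each row is the pose to reach, as a shift and turn from the pose commanded when the call began, along the tool's axes at that moment; what a row does not reach only later rows make up. A row lasts 1/12 s, in which the tool goes at most 41.7 mm and 7.16 degrees, less where a joint would pass 70% of its speed; a pose out of reach is approached as far as the arm can. A call with a gripper value outside its range is refused whole. The fingers move at their own pace and stop on an object; "force" is the grip in N (left out, the last holds). Time passes only in rows, so rows that repeat a pose let the fingers close. It gives the time, the measured TCP pose, the force and the opening at its end, in the units of the state.
- r.state(): the state, without advancing time (a new reading comes with each control period).
- optics.grab_frame(name): name is "scene" or "top" or "wrist"; returns the picture (384x512x3 uint8, blue, green, red); there is no depth.
- optics.calibration(name): a dict with "fx", "fy", "cx", "cy" (pixels), "rvec" (rotation vector, rad) and "tvec" (3), from world to camera coordinates, as OpenCV has them. Camera axes: x right, y down, z forward; pixel columns grow to the right and rows downward; lengths in m; the calibration is good to about 2 mm. A picture is of the moment at which its call begins: read the wrist's pose just before it. calibration takes no time and is no camera call; for the wrist camera it gives the pose at the moment of the call.
- workorder.finish_job(): hands the job in, once; it reports no verdict.
The state is a dict: "time_s": time; "q": joint angles; "qd": joint speeds; "effort": joint torques, N m; "ee_pos": TCP position; "tool_rot": TCP orientation; "force": force on the tool from outside, world axes, zero at the start; "wrist_torque": the same for the moment, N m; "finger_gap": finger opening in m.
Only numpy, scipy, OpenCV 4.12 (cv2) and the standard library are available. Lean on these libraries where they do the work, as an engineer would, in place of code of your own. Each camera call takes 0.05 s, during which the arm holds its last target.

## Working session

There is one attempt and no reset: what is moved stays moved. The work goes in short steps, Python scripts to look and compute and a tool call to move; the robot and the scene stay as the last step left them, time stands still between calls to the robot, and variables do not carry over. Pictures are saved under pics/ and viewed, and the job is handed in when it is done.

Besides the shell and the picture viewer there is one more tool, called as name(argument=value, ...), one argument or row to a line, values as JSON. jog_arm: Moves the arm, as the interface text tells. Its arguments: {"type":"object","properties":{"commands":{"type":"array"},"force":{"type":"number"}},"required":["commands"]}

```bash
mkdir -p pics
python3 - <<'E'
from rig import r, optics, workorder
import cv2
s=r.state(); print({k:(v if not hasattr(v,'round') else v) for k,v in s.items()})
for n in("scene","top","wrist"):
    c=optics.calibration(n); print(n,c)
    im=optics.grab_frame(n); cv2.imwrite(f"pics/{n}0.png",im)
E
```

```text
{'time_s': 0.0, 'q': array([-1.28099502e+00,  5.33320096e-02,  1.61429257e+00, -3.62317796e-06,
        1.47601559e+00, -1.19041189e-01]), 'qd': array([ 0.00151397,  0.00184892, -0.00102565,  0.00087616, -0.00068236,
        0.00037828]), 'effort': array([-1.39330554e-03, -3.93690240e+01, -3.70173025e+01, -1.85120784e-04,
        7.13565300e-03,  4.01274235e-06]), 'ee_pos': array([ 0.24836471, -0.5732342 ,  0.40347892]), 'tool_rot': array([ 0.59155471, -0.59062393,  0.38864325, -0.38753428]), 'force': array([ 0.57220744, -0.29306354,  0.01020912]), 'wrist_torque': array([-0.04340197,  0.04898463, -0.00340762]), 'finger_gap': 0.0855151191371146}
scene {'fx': 363.2753637706835, 'fy': 363.2753637706835, 'cx': 259.38646344912155, 'cy': 191.88928455742314, 'rvec': array([ 1.20124545,  2.55713236, -0.70737205]), 'tvec': array([ 0.37573025, -0.29245914,  1.4715252 ])}
top {'fx': 448.0036602591968, 'fy': 448.0036602591968, 'cx': 251.88740574564798, 'cy': 193.89392296617413, 'rvec': array([ 2.16823694, -2.14438465,  0.12902608]), 'tvec': array([-0.03459736,  0.58779701,  1.21508042])}
wrist {'fx': 304.6766225169346, 'fy': 304.6766225169346, 'cx': 254.66229772675595, 'cy': 195.0164541029237, 'rvec': array([-2.4015061 ,  1.57686753,  0.24885264]), 'tvec': array([-0.62304902, -0.03858743,  0.38024751])}
```

View images.

View pics/scene0.png

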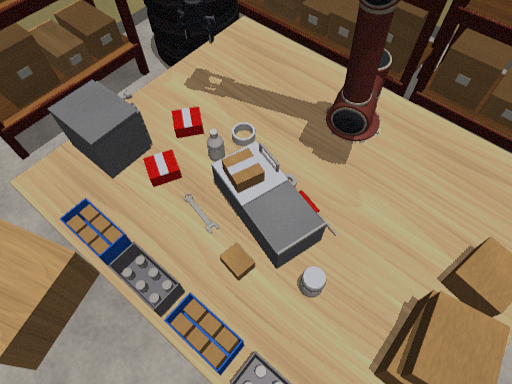

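View pics/top0.png

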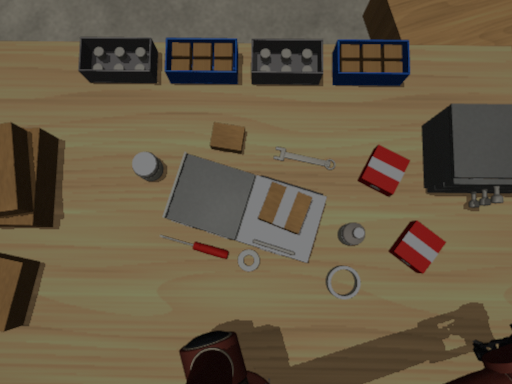

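View pics/wrist0.png

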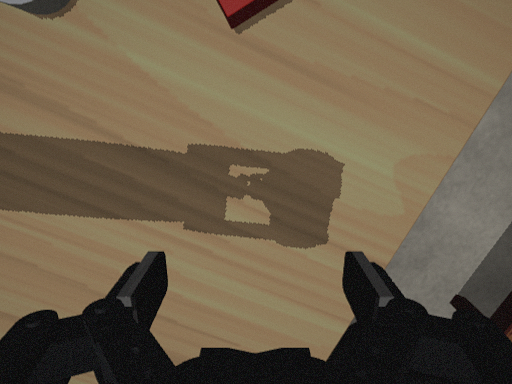

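Run:
```python
import cv2
t=cv2.imread("pics/top0.png")[140:280,140:350]; cv2.imwrite("pics/topcrop.png",cv2.resize(t,None,fx=3.8,fy=3.8,interpolation=cv2.INTER_CUBIC))
t=cv2.imread("pics/scene0.png")[110:270,190:350]; cv2.imwrite("pics/scenecrop.png",cv2.resize(t,None,fx=3.7,fy=3.7,interpolation=cv2.INTER_CUBIC))
```

```text
(no output)
```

View pics/topcrop.png

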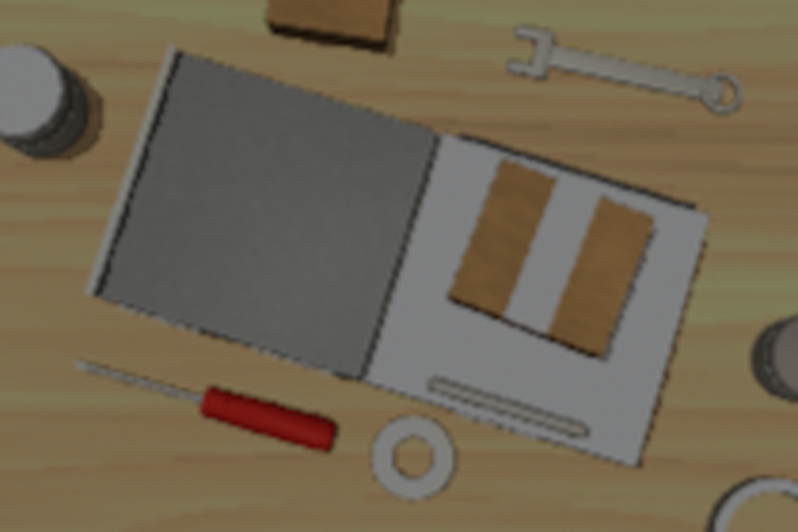

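View pics/scenecrop.png

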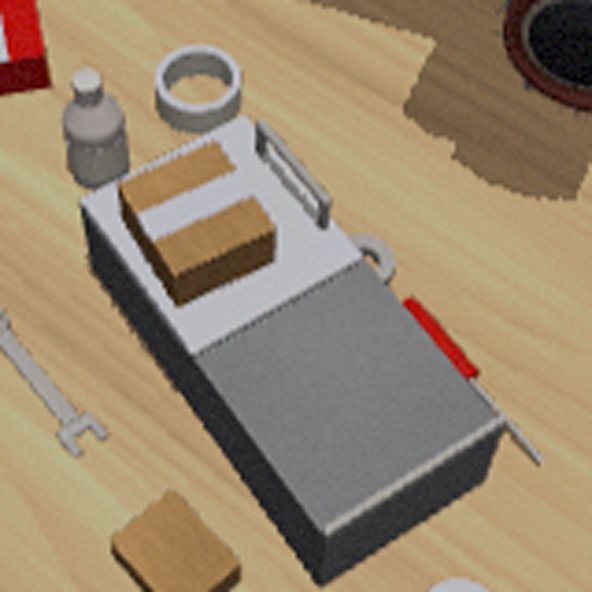

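```bash
cat > h.py <<'E'
import numpy as np, cv2
from rig import r, optics, workorder
def ray(cam,uv,z):
    c=optics.calibration(cam) if isinstance(cam,str) else cam
    R=cv2.Rodrigues(np.array(c['rvec']))[0]; t=np.array(c['tvec'])
    uv=np.atleast_2d(np.array(uv,float)); o=-R.T@t
    d=np.c_[(uv[:,0]-c['cx'])/c['fx'],(uv[:,1]-c['cy'])/c['fy'],np.ones(len(uv))]@R
    return o+d*((z-o[2])/d[:,2])[:,None]
def proj(cam,P):
    c=optics.calibration(cam) if isinstance(cam,str) else cam
    K=np.array([[c['fx'],0,c['cx']],[0,c['fy'],c['cy']],[0,0,1]])
    return cv2.projectPoints(np.atleast_2d(np.array(P,float)),c['rvec'],c['tvec'],K,None)[0][:,0]
E
python3 - <<'E'
from h import *
np.set_printoptions(precision=4,suppress=True)
f=lambda p:[140+(p[0]+.5)/3.8-.5,140+(p[1]+.5)/3.8-.5]
g=lambda p:[190+(p[0]+.5)/3.7-.5,110+(p[1]+.5)/3.7-.5]
top={'seamB':((438,135),.116),'seamF':((365,378),.116),'lidBR':((707,213),.118),'lidFR':((640,465),.118),
'fenceBL':((172,48),.130),'fenceFL':((92,293),.130),'c1':((503,158),.173),'c2':((653,215),.173),'c3':((605,355),.173),'c4':((450,296),.173),
'barL':((433,383),.157),'barR':((584,431),.157),'bearing':((413,458),.017)}
for k,(p,z) in top.items(): print(k,ray('top',f(p),z)[0])
sc={'seamB':((200,353),.116),'seamF':((361,261),.116),'lidBR':((84,203),.118),'lidFR':((245,116),.118),'fenceBL':((327,530),.13),'fenceFL':((503,420),.13),
'c2':((122,183),.173),'c4':((273,235),.173),'c1':((178,270),.173),'barR':((259,128),.157),'barL':((325,197),.157)}
for k,(p,z) in sc.items(): print('s',k,ray('scene',g(p),z)[0])
E
```

```text
seamB [ 0.6279 -0.0358  0.116 ]
seamF [0.4602 0.0121 0.116 ]
lidBR [ 0.5754 -0.2208  0.118 ]
lidFR [ 0.4039 -0.1742  0.118 ]
fenceBL [0.6842 0.1478 0.13  ]
fenceFL [0.515  0.1969 0.13  ]
c1 [ 0.6036 -0.0784  0.173 ]
c2 [ 0.5671 -0.1766  0.173 ]
c3 [ 0.4755 -0.1451  0.173 ]
c4 [ 0.5126 -0.0445  0.173 ]
barL [ 0.4566 -0.0341  0.157 ]
barR [ 0.4265 -0.133   0.157 ]
bearing [ 0.4045 -0.0202  0.017 ]
s seamB [ 0.6246 -0.0343  0.116 ]
s seamF [0.4643 0.0142 0.116 ]
s lidBR [ 0.5756 -0.2152  0.118 ]
s lidFR [ 0.4062 -0.1676  0.118 ]
s fenceBL [0.6855 0.149  0.13  ]
s fenceFL [0.5203 0.2004 0.13  ]
s c2 [ 0.5639 -0.1731  0.173 ]
s c4 [ 0.5225 -0.0391  0.173 ]
s c1 [ 0.5996 -0.0774  0.173 ]
s barR [ 0.4326 -0.1287  0.157 ]
s barL [ 0.4545 -0.0362  0.157 ]
```

Candidates for the carton in the top view are the brown box with a white stripe on the white lid (286,208), the plain brown small_box (228,137), and two red look-alikes (384,170) and (418,246). I choose the one on the lid, and the close crop confirms it. Case yaw is about -0.283 and its origin about (0.5445,-0.012). The carton sits at case own (0.023,-0.097).

jog_arm(
  commands=[
    [[-245, 0, 399, -50.4, 0], [-245, 0, 399, -50.4, 0], [-245, 0, 399, -50.4, 0], [-245, 0, 399, -50.4, 0], [-245, 0, 399, -50.4, 0], [-245, 0, 399, -50.4, 0], [-245, 0, 399, -50.4, 0], [-245, 0, 399, -50.4, 0]],
  ],
  force=20,
)

```text
time_s: 0.82
ee_pos: [0.4404, -0.2986, 0.4045]
tool_rot: [0.7, -0.7, 0.098, -0.098]
force: [1.5, -1.0, -0.3]
finger_gap: 0.0428
```

```bash
cat >> h.py <<'E'
from scipy.spatial.transform import Rotation as Rot
O=np.array([.5445,-.012]); YAW=-.283
ex=np.array([np.cos(YAW),np.sin(YAW)]); ey=np.array([-ex[1],ex[0]])
def where(tx=None,ty=None,tz=None):
    np.set_printoptions(precision=4,suppress=True)
    s=r.state(); q=s['tool_rot']; R=Rot.from_quat([q[1],q[2],q[3],q[0]]).as_matrix()
    d=s['ee_pos'][:2]-O
    print('t',s['time_s'],'pos',s['ee_pos'],'own',d@ex,d@ey,'tipz',s['ee_pos'][2]-.173,'F',s['force'],'gap',s['finger_gap'])
    print('jaw yaw',np.arctan2(R[1,0],R[0,0]),'turn needed(deg)',-np.degrees(YAW-np.arctan2(R[1,0],R[0,0])))
    if tx is not None:
        g=np.r_[O+tx*ex+ty*ey,tz+.173]; print('shift mm',R.T@(g-s['ee_pos'])*1000)
E
python3 -c "
from h import *
where(.023,-.178,.230)"
```

```text
t 0.8167 pos [ 0.4404 -0.2986  0.4045] own -0.019972412522759053 -0.3042561004838815 tipz 0.23149600676621912 F [ 1.4545 -0.9818 -0.2553] gap 0.042787826199159516
jaw yaw -0.2784150619293707 turn needed(deg) 0.2626976007759113
shift mm [ 43.5508   1.5072 126.0576]
```

jog_arm(
  commands=[
    [[43, 0, 126, 0, 0], [43, 0, 126, 0, 0], [43, 0, 126, 0, 0], [43, 0, 126, 0, 0], [43, 0, 126, 0, 0]],
  ],
)

```text
time_s: 1.23
ee_pos: [0.5171, -0.1893, 0.4043]
tool_rot: [0.7, -0.7, 0.098, -0.098]
force: [0.3, -0.1, 1.3]
finger_gap: 0.0425
```

```bash
python3 -c "
from h import *
where(.023,-.178,.135)
c=optics.calibration('wrist');im=optics.grab_frame('wrist');cv2.imwrite('pics/w1.png',im)
im=optics.grab_frame('top');cv2.imwrite('pics/t1.png',im)
import json
json.dump({k:(v.tolist() if hasattr(v,'tolist') else v) for k,v in c.items()},open('w1.json','w'))"
```

```text
t 1.2333 pos [ 0.5171 -0.1893  0.4043] own 0.02322670331027885 -0.17787086209889208 tipz 0.23132230621285182 F [ 0.2732 -0.1108  1.2755] gap 0.0425389232520966
jaw yaw -0.2777639956725412 turn needed(deg) 0.3000009494756242
shift mm [-0.1592 96.3224 -0.1519]
```

View pics/w1.png

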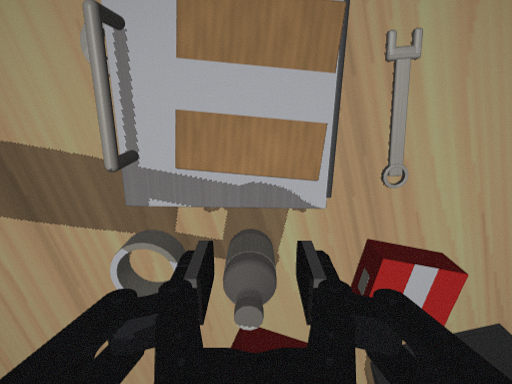

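View pics/t1.png

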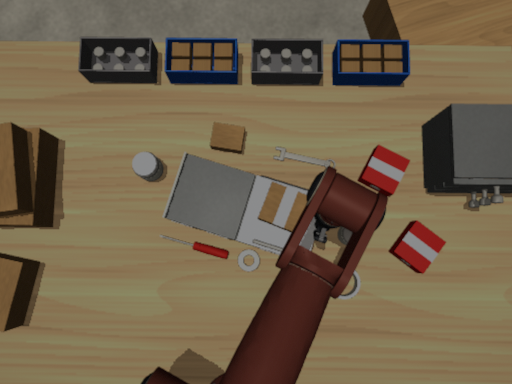

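```bash
python3 -c "
from h import *
import json
c=json.load(open('w1.json'))
np.set_printoptions(precision=4,suppress=True)
for n,p,z in [('cFR',(176,168),.173),('cBR',(321,180),.173),('lidFR',(126,205),.118),('lidBR',(327,208),.118),('barR',(112,168),.157),('barL',(92,2),.157)]:
    P=ray(c,[p],z)[0]; d=P[:2]-O; print(n,P,'own',d@ex,d@ey)
"
```

```text
cFR [ 0.4756 -0.1417  0.173 ] own -0.02992137579728512 -0.1438120012177247
cBR [ 0.5675 -0.1766  0.173 ] own 0.06808061676220503 -0.15165456460887228
lidFR [ 0.4037 -0.1691  0.118 ] own -0.09137571981204154 -0.19014414201782864
lidBR [ 0.5751 -0.2209  0.118 ] own 0.08770348326116062 -0.19207898221961356
barR [ 0.4259 -0.1313  0.157 ] own -0.08057015373642815 -0.14767294821233096
barL [ 0.4573 -0.0309  0.157 ] own -0.07846280977590268 -0.04253213496494947
```

The wrist view agrees with the top view: the carton's right face is at own y -0.144 to -0.152 and the lid edge is at about -0.191. I'll descend beside the carton.

jog_arm(
  commands=[
    [[0, 35, 0, 0, 0], [0, 65, 0, 0, 0], [0, 80, 0, 0, 0], [0, 88, 0, 0, 0], [0, 94, 0, 0, 0], [0, 94, 0, 0, 0]],
  ],
)

```text
time_s: 1.83
ee_pos: [0.5155, -0.1925, 0.31]
tool_rot: [0.7, -0.7, 0.101, -0.1]
force: [0.2, 0.1, -0.1]
finger_gap: 0.0425
```

```bash
python3 -c "
from h import *
where(.023,-.178,.135)
im=optics.grab_frame('scene');cv2.imwrite('pics/s2.png',cv2.resize(im[90:290,170:370],None,fx=3,fy=3,interpolation=2))
im=optics.grab_frame('wrist');cv2.imwrite('pics/w2.png',im)"
```

```text
t 1.8333 pos [ 0.5155 -0.1925  0.31  ] own 0.022598254556858547 -0.18142347497773142 tipz 0.13700770605125057 F [ 0.1996  0.0626 -0.1096] gap 0.042488114251284306
jaw yaw -0.284220525316746 turn needed(deg) -0.06993094943841642
shift mm [0.4001 2.0074 3.4239]
```

View pics/s2.png

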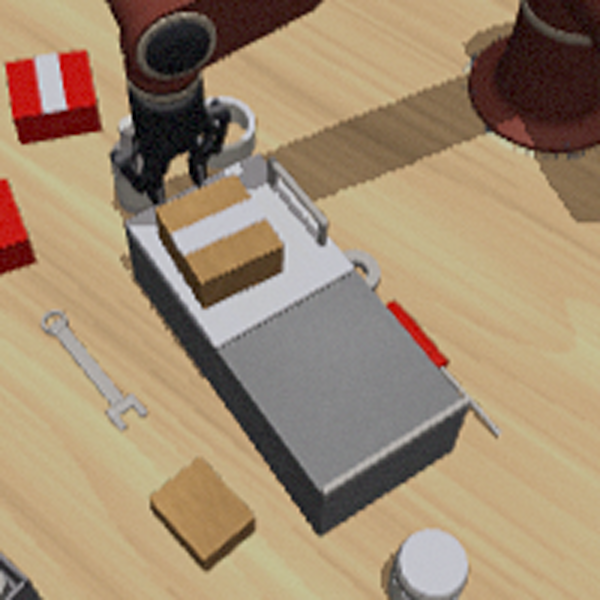

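View pics/w2.png

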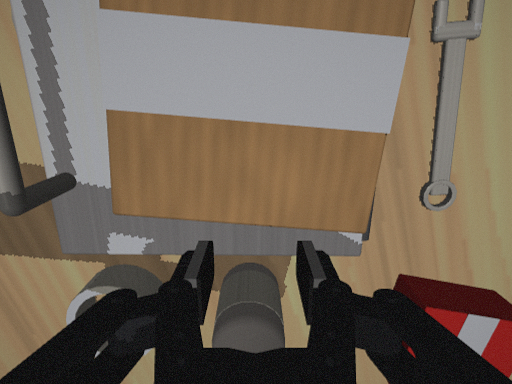

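jog_arm(
  commands=[
    [[0, 0, 8, 0, 0], [0, 0, 15, 0, 0], [0, 0, 20, 0, 0], [0, 0, 25, 0, 0], [0, 0, 30, 0, 0], [0, 0, 35, 0, 0], [0, 0, 40, 0, 0], [0, 0, 45, 0, 0]],
  ],
)

```text
time_s: 2.6
ee_pos: [0.5288, -0.1478, 0.3109]
tool_rot: [-0.7, 0.7, -0.099, 0.099]
force: [-1.2, -3.1, 2.5]
finger_gap: 0.0432
```

```bash
python3 -c "
from h import *
where(.023,.025,.137)
im=optics.grab_frame('wrist');cv2.imwrite('pics/w3.png',im)"
```

```text
t 2.6 pos [ 0.5288 -0.1478  0.3109] own 0.022860909422579352 -0.13480289764403694 tipz 0.1378626801072756 F [-1.2157 -3.1328  2.4967] gap 0.043177023502343925
jaw yaw -0.2820966920593646 turn needed(deg) 0.05175573259906046
shift mm [  0.2836   0.7911 159.8031]
```

View pics/w3.png

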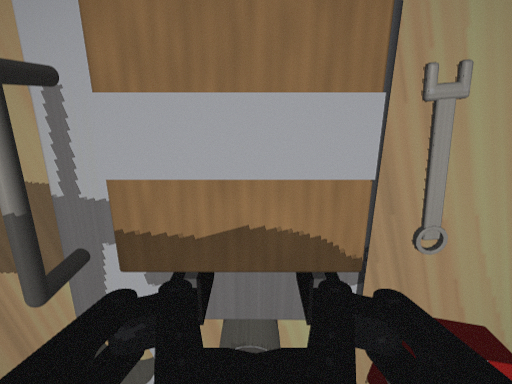

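jog_arm(
  commands=[
    [[0, 0, 8, 0, 0], [0, 0, 16, 0, 0], [0, 0, 24, 0, 0], [0, 0, 32, 0, 0], [0, 0, 40, 0, 0], [0, 0, 48, 0, 0], [0, 0, 56, 0, 0], [0, 0, 64, 0, 0]],
  ],
)

```text
time_s: 3.32
ee_pos: [0.5467, -0.0859, 0.3106]
tool_rot: [0.7, -0.7, 0.1, -0.099]
force: [-0.5, -2.4, 1.2]
finger_gap: 0.0424
```

jog_arm(
  commands=[
    [[0, 0, 8, 0, 0], [0, 0, 16, 0, 0], [0, 0, 24, 0, 0], [0, 0, 32, 0, 0], [0, 0, 40, 0, 0], [0, 0, 48, 0, 0], [0, 0, 56, 0, 0], [0, 0, 64, 0, 0]],
  ],
)

```text
time_s: 3.98
ee_pos: [0.5645, -0.0245, 0.3105]
tool_rot: [0.7, -0.7, 0.1, -0.099]
force: [-0.4, -2.1, -0.4]
finger_gap: 0.0423
```

```bash
python3 -c "
from h import *
where(.023,.025,.137)
im=optics.grab_frame('wrist');cv2.imwrite('pics/w4.png',im)
im=optics.grab_frame('scene');cv2.imwrite('pics/s4.png',cv2.resize(im[90:290,170:370],None,fx=3,fy=3,interpolation=2))"
```

```text
t 3.9833 pos [ 0.5645 -0.0245  0.3105] own 0.022684228322565884 -0.006427104140146445 tipz 0.13746264366039607 F [-0.3735 -2.1262 -0.4289] gap 0.04234824971077282
jaw yaw -0.2823219628323409 turn needed(deg) 0.038848668059869106
shift mm [ 0.3373  0.4629 31.4269]
```

View pics/w4.png

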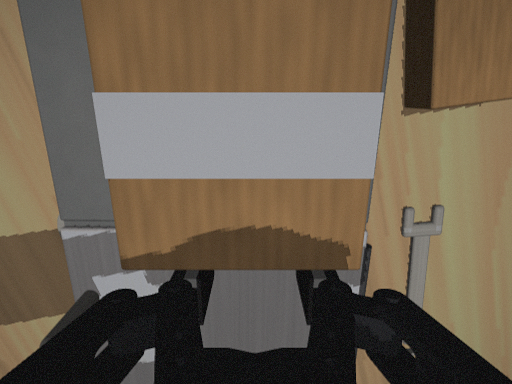

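View pics/s4.png

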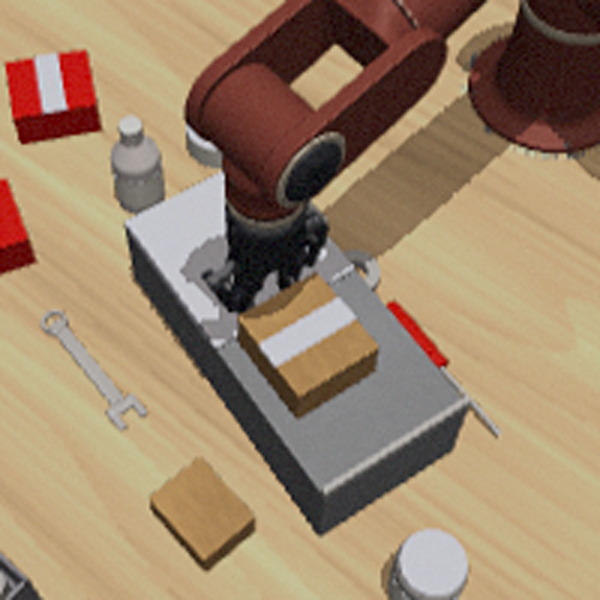

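jog_arm(
  commands=[
    [[0, 0, 8, 0, 0], [0, 0, 16, 0, 0], [0, 0, 24, 0, 0], [0, 0, 30, 0, 0], [0, 0, 34, 0, 0], [0, 0, 36, 0, 0], [0, 0, 36, 0, 0]],
  ],
)

```text
time_s: 4.67
ee_pos: [0.5746, 0.0098, 0.3108]
tool_rot: [0.7, -0.7, 0.099, -0.099]
force: [-0.2, -0.2, 0.2]
finger_gap: 0.0427
```

```bash
python3 -c "
from h import *
where(.023,.025,.137)
im=optics.grab_frame('scene');cv2.imwrite('pics/s5.png',cv2.resize(im[130:270,210:350],None,fx=4,fy=4,interpolation=2))"
```

```text
t 4.6667 pos [0.5746 0.0098 0.3108] own 0.022771269785652387 0.029325138818696563 tipz 0.1378011484270325 F [-0.2232 -0.1683  0.2162] gap 0.0426610385972096
jaw yaw -0.281902773279945 turn needed(deg) 0.06286646022813187
shift mm [ 0.2238  0.7977 -4.326 ]
```

View pics/s5.png

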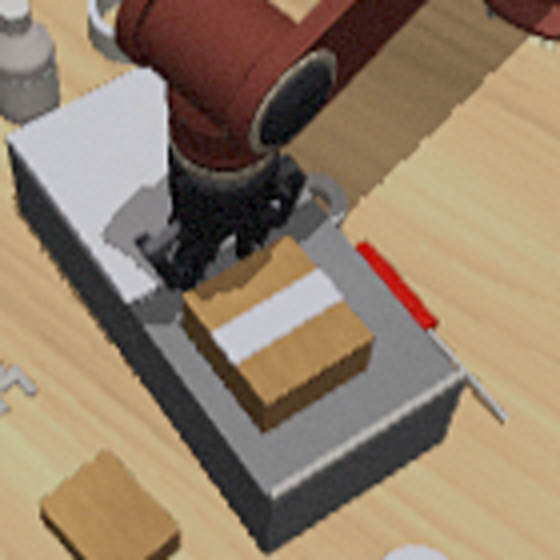

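```bash
python3 -c "
from h import *
np.set_printoptions(precision=4,suppress=True)
p=np.array([(184,292),(292,238),(372,338),(265,402)])
P=ray('scene',(p+.5)/4-.5+[210,130],.171)
d=P[:,:2]-O; o=np.c_[d@ex,d@ey]; print(o,o.mean(0))"
```

```text
[[ 0.0643  0.0405]
 [-0.0296  0.0474]
 [-0.0276  0.149 ]
 [ 0.0665  0.147 ]] [0.0184 0.096 ]
```

jog_arm(
  commands=[
    [[0, 0, -15, 0, 0], [0, 0, -30, 0, 0], [0, -40, -40, 0, 0], [0, -80, -45, 0, 0], [0, -120, -50, 0, 0], [0, -120, -60, 0, 0]],
  ],
)

```text
time_s: 5.22
ee_pos: [0.5589, -0.0487, 0.4415]
tool_rot: [-0.7, 0.7, -0.093, 0.105]
force: [0.8, -0.2, 1.6]
finger_gap: 0.0426
```

```bash
python3 -c "
from h import *
where(-.15,-.0985,.23)
s=r.state(); print(s['q'])
c=optics.calibration('wrist'); R=cv2.Rodrigues(c['rvec'])[0]; q=s['tool_rot']; T=Rot.from_quat([q[1],q[2],q[3],q[0]]).as_matrix()
print('cam in tool',T.T@(-R.T@c['tvec']-s['ee_pos']))
im=optics.grab_frame('top');cv2.imwrite('pics/t6.png',im)
im=optics.grab_frame('scene');cv2.imwrite('pics/s6.png',im)"
```

```text
t 5.2167 pos [ 0.5589 -0.0487  0.4415] own 0.024078742870264205 -0.03118910312164787 tipz 0.26847574220758924 F [ 0.8386 -0.2023  1.5818] gap 0.042569141118852315
jaw yaw -0.2819797522290225 turn needed(deg) 0.0584558913346393
shift mm [-174.756    35.4636  -67.2104]
[-0.2197 -0.1234  1.7236  0.0011  1.5248  0.0622]
cam in tool [-0.      0.0309  0.0795]
```

View pics/t6.png

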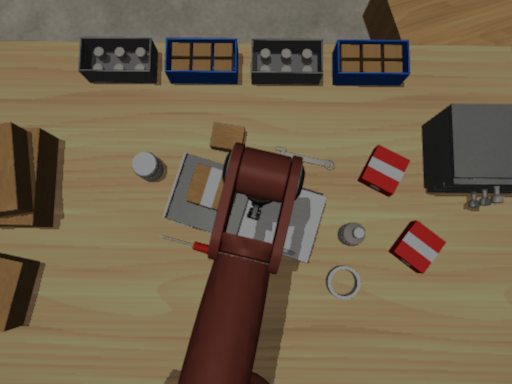

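View pics/s6.png

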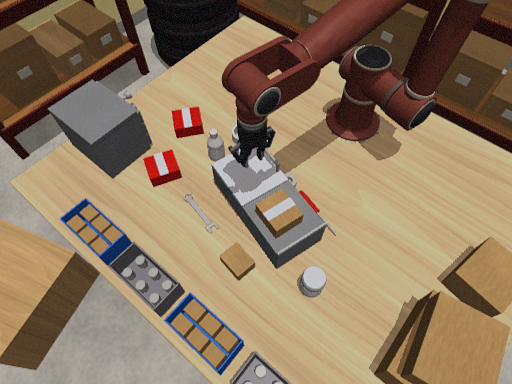

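```bash
python3 -c "
from h import *
np.set_printoptions(precision=4,suppress=True)
c=optics.calibration('wrist'); s=r.state(); R=cv2.Rodrigues(c['rvec'])[0]; q=s['tool_rot']; T=Rot.from_quat([q[1],q[2],q[3],q[0]]).as_matrix()
C=T.T@(-R.T@c['tvec']-s['ee_pos'])
for u,v in [(213,241),(297,241),(213,300),(297,300)]:
    d=T.T@R.T@np.array([(u-c['cx'])/c['fx'],(v-c['cy'])/c['fy'],1]); k=.0213/abs(d[0]); print(u,v,C+k*d)
"
python3 -c "
import cv2
im=cv2.imread('pics/w1.png')[200:370,150:360]; cv2.imwrite('pics/w1c.png',cv2.resize(im,None,fx=3.5,fy=3.5,interpolation=2))"
```

```text
213 241 [-0.0213  0.1721  0.0095]
297 241 [0.0213 0.1697 0.0107]
213 300 [-0.0213  0.1628 -0.0192]
297 300 [ 0.0213  0.1607 -0.0176]
```

View pics/w1c.png

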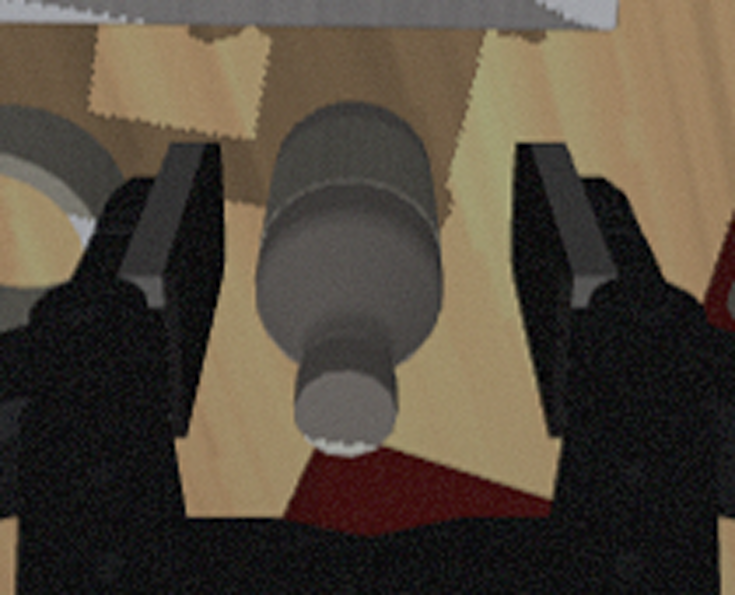

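Carton centre is about own (0.018, 0.096), upright and aligned on the deck. Next is the lid: turn the tool 90° with the gripper shut and go in front of the bar.

jog_arm(
  commands=[
    [[-149, 0, -67, 90, -1], [-149, 0, -67, 90, -1], [-149, 0, -67, 90, -1], [-149, 0, -67, 90, -1], [-149, 0, -67, 90, -1], [-149, 0, -67, 90, -1], [-149, 0, -67, 90, -1], [-149, 0, -67, 90, -1]],
  ],
)

```text
time_s: 5.98
ee_pos: [0.3954, -0.0709, 0.4285]
tool_rot: [0.565, -0.565, 0.426, -0.424]
force: [0.1, -0.5, 0.3]
finger_gap: 0.0002
```

```bash
python3 -c "
from h import *
where(-.125,-.0985,.142); print(r.state()['q'])"
```

```text
t 5.9833 pos [ 0.3954 -0.0709  0.4285] own -0.12675662586526934 -0.09816493445813444 tipz 0.25553741565836446 F [ 0.0841 -0.5214  0.3416] gap 0.00017892384965894248
jaw yaw -1.288739365015792 turn needed(deg) -57.624620905572236
shift mm [  1.4971 113.5316   1.5086]
[-0.3634 -0.5377  2.0658  0.0008  1.6163  0.9254]
```

jog_arm(
  commands=[
    [[0, 0, 0, 32.4, -1], [0, 0, 0, 32.4, -1], [0, 0, 0, 32.4, -1], [0, 0, 0, 32.4, -1], [0, 0, 0, 32.4, -1], [0, 0, 0, 32.4, -1]],
  ],
)

```text
time_s: 6.48
ee_pos: [0.3958, -0.0709, 0.4285]
tool_rot: [0.425, -0.426, 0.566, -0.563]
force: [0.4, -0.3, -0.8]
finger_gap: -0.0002
```

```bash
python3 -c "
from h import *
where(-.125,-.0985,.142); print(r.state()['q'])
im=optics.grab_frame('wrist');cv2.imwrite('pics/w7.png',im)"
```

```text
t 6.4833 pos [ 0.3958 -0.0709  0.4285] own -0.1263764734671916 -0.09808643608926038 tipz 0.25546299597141814 F [ 0.4305 -0.3012 -0.8238] gap -0.00016764597090052085
jaw yaw -1.8486211624436675 turn needed(deg) -89.70348492438802
shift mm [  0.5311 113.4568   1.7859]
[-0.363  -0.5362  2.065   0.0007  1.6165  1.4856]
```

View pics/w7.png

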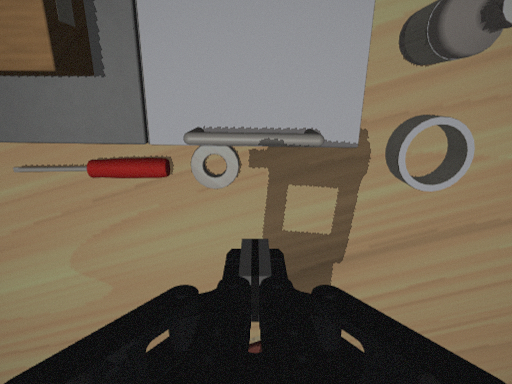

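The bar (185–325, 138) is straight ahead and centred, and the bearing and driver lie below. Descending in front of the bar.

jog_arm(
  commands=[
    [[0, 38, 0, 0, -1], [0, 70, 0, 0, -1], [0, 92, 0, 0, -1], [0, 106, 0, 0, -1], [0, 113, 0, 0, -1], [0, 113, 0, 0, -1]],
  ],
)

```text
time_s: 7.03
ee_pos: [0.3951, -0.0708, 0.315]
tool_rot: [0.426, -0.427, 0.566, -0.562]
force: [-1.0, 0.5, 0.5]
finger_gap: 0.0001
```

```bash
python3 -c "
from h import *
where(-.102,-.0985,.142)
im=optics.grab_frame('wrist');cv2.imwrite('pics/w8.png',im)
im=optics.grab_frame('scene');cv2.imwrite('pics/s8.png',cv2.resize(im[90:250,190:350],None,fx=3.6,fy=3.6,interpolation=2))"
```

```text
t 7.0333 pos [ 0.3951 -0.0708  0.315 ] own -0.1269801832493414 -0.09820395073227747 tipz 0.14204762302201462 F [-1.04    0.5027  0.5225] gap 9.785837798817399e-05
jaw yaw -1.8466890476864752 turn needed(deg) -89.59278290326596
shift mm [ 0.4736 -0.0759 24.9774]
```

View pics/w8.png

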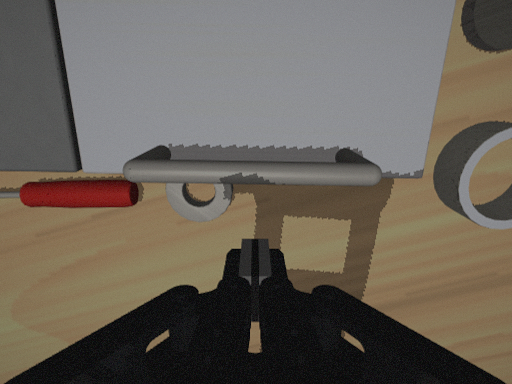

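View pics/s8.png

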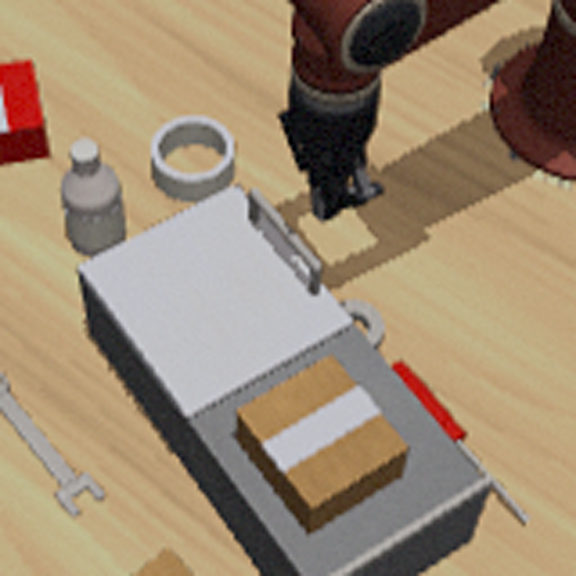

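jog_arm(
  commands=[
    [[0, 0, 12, 0, -1], [0, 0, 22, 0, -1], [0, 0, 27, 0, -1], [0, 0, 30, 0, -1], [0, 0, 32, 0, -1], [0, 0, 34, 0, -1], [0, 0, 36, 0, -1], [0, 0, 36, 0, -1]],
  ],
)

```text
time_s: 7.8
ee_pos: [0.4283, -0.0803, 0.3187]
tool_rot: [0.422, -0.43, 0.569, -0.559]
force: [-26.1, 6.0, 19.5]
finger_gap: 0.0001
```

```bash
python3 -c "
from h import *
where(-.102,-.0985,.142)
im=optics.grab_frame('wrist');cv2.imwrite('pics/w9.png',im)
"
```

```text
t 7.8 pos [ 0.4283 -0.0803  0.3187] own -0.09254516778815249 -0.09807016152694514 tipz 0.14566928849196764 F [-26.079    6.0471  19.466 ] gap 6.192573072490027e-05
jaw yaw -1.8469297041790818 turn needed(deg) -89.60657150460473
shift mm [ 0.3621  3.834  -9.3921]
```

View pics/w9.png

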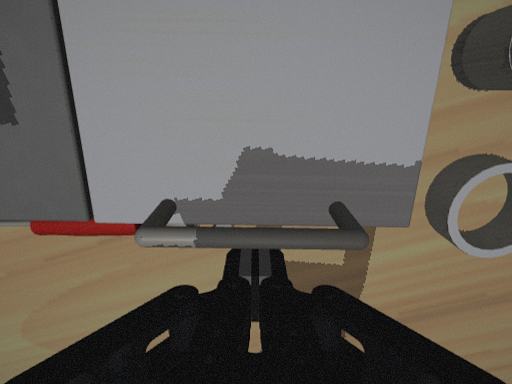

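The bar is in contact, and friction jams it if the fingers don't rise with it. So I'll follow the bar's arc upward from here.

jog_arm(
  commands=[
    [[0, -5, 0, 0, -1], [0, -11, 1, 0, -1], [0, -17, 3, 0, -1], [0, -23, 5, 0, -1], [0, -29, 8, 0, -1], [0, -34, 10, 0, -1], [0, -39, 13, 0, -1], [0, -44, 16, 0, -1]],
  ],
)

```text
time_s: 8.52
ee_pos: [0.4438, -0.0849, 0.3615]
tool_rot: [0.423, -0.43, 0.568, -0.561]
force: [-18.0, 3.6, 8.0]
finger_gap: 0.0
```

```bash
python3 -c "
from h import *
where(-.102,-.0985,.142)
im=optics.grab_frame('wrist');cv2.imwrite('pics/w10.png',im)
im=optics.grab_frame('scene');cv2.imwrite('pics/s10.png',cv2.resize(im[90:250,190:350],None,fx=3.6,fy=3.6,interpolation=2))"
```

```text
t 8.5167 pos [ 0.4438 -0.0849  0.3615] own -0.07630916593058518 -0.09812497706291765 tipz 0.1884542783459453 F [-17.9565   3.5947   7.9893] gap 1.741752193301191e-06
jaw yaw -1.8474232369068426 turn needed(deg) -89.63484884695701
shift mm [  0.1566  46.7997 -25.0584]
```

View pics/w10.png

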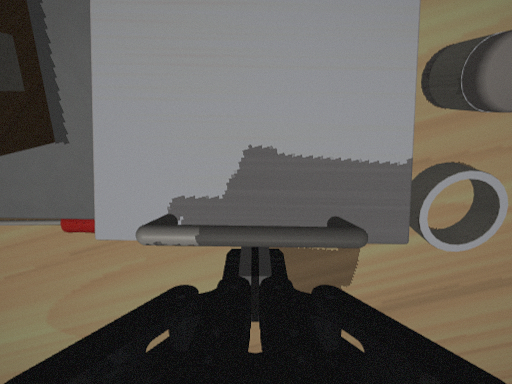

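View pics/s10.png

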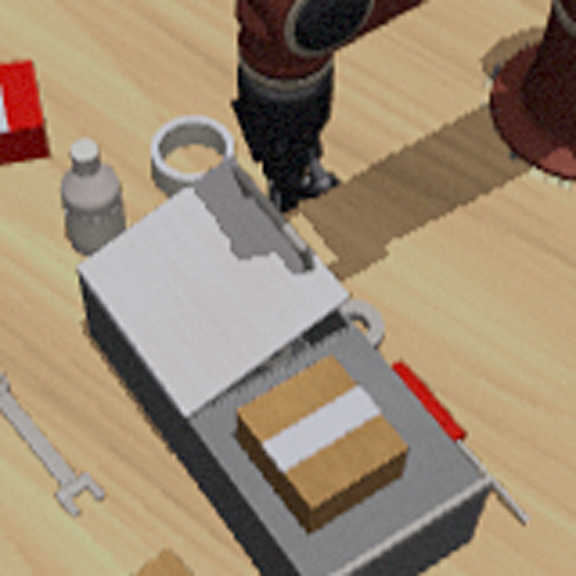

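jog_arm(
  commands=[
    [[0, -7, 4, 0, -1], [0, -13, 8, 0, -1], [0, -19, 13, 0, -1], [0, -25, 17, 0, -1], [0, -31, 22, 0, -1], [0, -36, 27, 0, -1], [0, -41, 33, 0, -1], [0, -46, 39, 0, -1]],
  ],
)

```text
time_s: 9.28
ee_pos: [0.4831, -0.0961, 0.4094]
tool_rot: [0.426, -0.427, 0.564, -0.564]
force: [-4.3, 0.3, 3.2]
finger_gap: -0.0001
```

```bash
python3 -c "
from h import *
where(-.0363,-.0985,.2323)
im=optics.grab_frame('scene');cv2.imwrite('pics/s11.png',cv2.resize(im[90:250,190:350],None,fx=3.6,fy=3.6,interpolation=2))"
```

```text
t 9.2833 pos [ 0.4831 -0.0961  0.4094] own -0.035466049287245435 -0.0978518333090978 tipz 0.23635493655906814 F [-4.298   0.2544  3.2112] gap -0.00013693814290835065
jaw yaw -1.8476127382490395 turn needed(deg) -89.64570647407696
shift mm [ 0.6406  4.0562 -0.8336]
```

View pics/s11.png

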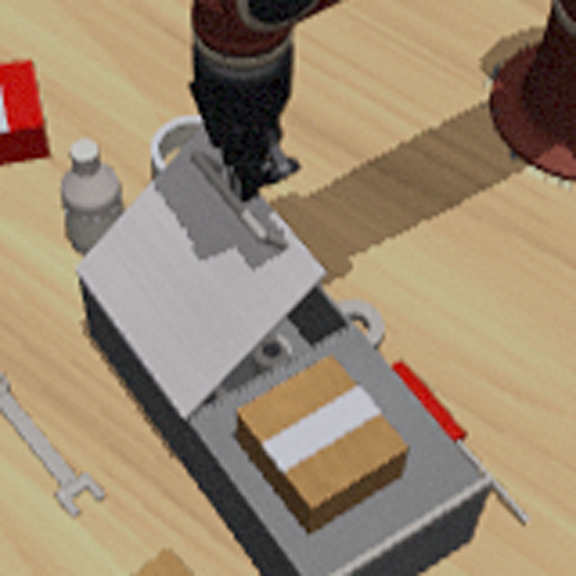

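jog_arm(
  commands=[
    [[0, -3, 6, 0, -1], [0, -7, 12, 0, -1], [0, -11, 18, 0, -1], [0, -15, 25, 0, -1], [0, -19, 32, 0, -1], [0, -22, 38, 0, -1], [0, -25, 45, 0, -1], [0, -28, 52, 0, -1]],
  ],
)

```text
time_s: 10.0
ee_pos: [0.5342, -0.1106, 0.4357]
tool_rot: [0.426, -0.426, 0.564, -0.564]
force: [-0.7, -0.5, -0.1]
finger_gap: 0.0002
```

```bash
python3 -c "
from h import *
where(.016,-.0985,.2625)
im=optics.grab_frame('wrist');cv2.imwrite('pics/w12.png',im)
im=optics.grab_frame('scene');cv2.imwrite('pics/s12.png',cv2.resize(im[90:250,190:350],None,fx=3.6,fy=3.6,interpolation=2))"
```

```text
t 10.0 pos [ 0.5342 -0.1106  0.4357] own 0.017637081275159214 -0.09750993899389643 tipz 0.2626707564662584 F [-0.6913 -0.5361 -0.0801] gap 0.00020168141365113016
jaw yaw -1.847837217763662 turn needed(deg) -89.65856820285197
shift mm [ 0.9803  0.1707 -1.6429]
```

View pics/s12.png

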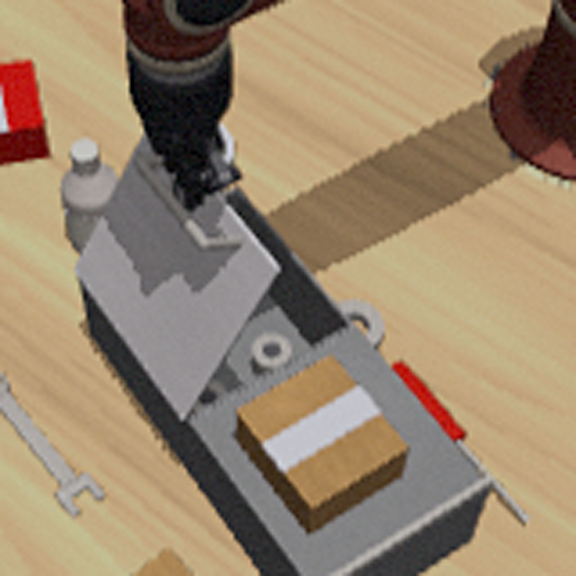

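View pics/w12.png

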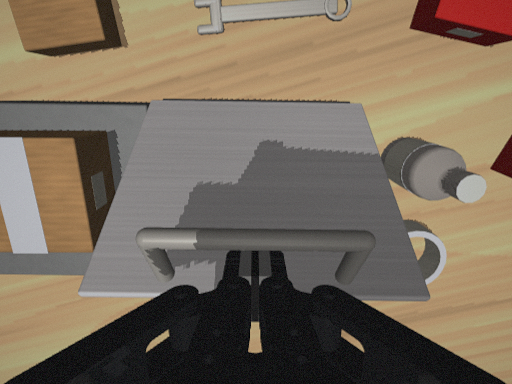

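jog_arm(
  commands=[
    [[0, -3, 9, 0, -1], [0, -5, 18, 0, -1], [0, -7, 27, 0, -1], [0, -9, 36, 0, -1], [0, -10, 45, 0, -1], [0, -10, 54, 0, -1], [0, -10, 63, 0, -1], [0, -10, 70, 0, -1]],
  ],
)

```text
time_s: 10.77
ee_pos: [0.6018, -0.1298, 0.4455]
tool_rot: [0.426, -0.426, 0.564, -0.564]
force: [-0.1, 0.5, -0.5]
finger_gap: 0.0001
```

```bash
python3 -c "
from h import *
where(.0907,-.0985,.2723)
im=optics.grab_frame('wrist');cv2.imwrite('pics/w13.png',im)
im=optics.grab_frame('scene');cv2.imwrite('pics/s13.png',cv2.resize(im[90:250,190:350],None,fx=3.6,fy=3.6,interpolation=2))"
```

```text
t 10.7667 pos [ 0.6018 -0.1298  0.4455] own 0.08795553416494109 -0.09709491980995845 tipz 0.2725065856008739 F [-0.1271  0.5198 -0.4611] gap 5.382773254054714e-05
jaw yaw -1.8478563949474476 turn needed(deg) -89.65966697454583
shift mm [1.4214 0.2066 2.7361]
```

View pics/s13.png

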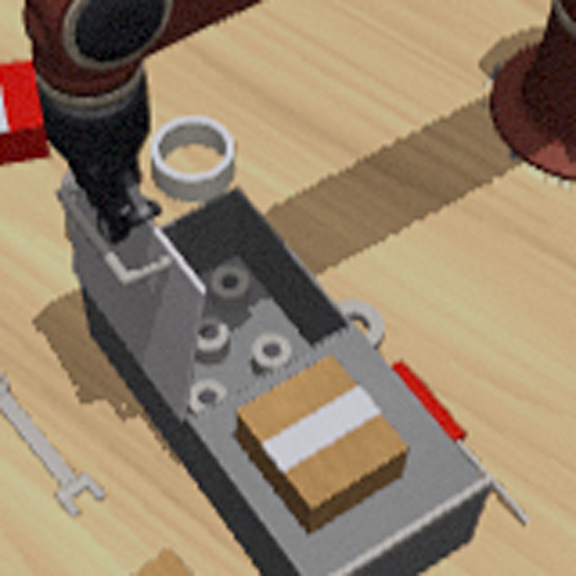

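View pics/w13.png

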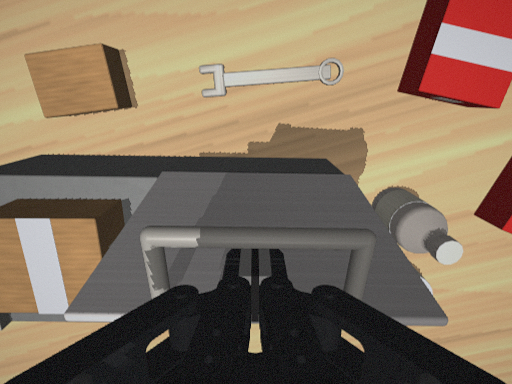

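Lid is at about 80° with the fingers between bar and plate. Pushing on past upright.

jog_arm(
  commands=[
    [[0, 0, 8, 0, -1], [0, 0, 16, 0, -1], [0, 1, 24, 0, -1], [0, 2, 31, 0, -1], [0, 3, 38, 0, -1], [0, 4, 44, 0, -1], [0, 6, 50, 0, -1]],
  ],
)

```text
time_s: 11.45
ee_pos: [0.6496, -0.1434, 0.4397]
tool_rot: [-0.426, 0.426, -0.564, 0.564]
force: [-0.4, 0.1, 0.6]
finger_gap: 0.0001
```

```bash
python3 -c "
from h import *
where(.138,-.0985,.266)
im=optics.grab_frame('wrist');cv2.imwrite('pics/w14.png',im)
im=optics.grab_frame('scene');cv2.imwrite('pics/s14.png',cv2.resize(im[90:250,190:350],None,fx=3.6,fy=3.6,interpolation=2))"
```

```text
t 11.45 pos [ 0.6496 -0.1434  0.4397] own 0.13758030486795023 -0.09680429300573476 tipz 0.2667050742595754 F [-0.3835  0.145   0.6361] gap 7.948980877965845e-05
jaw yaw -1.8478649287914486 turn needed(deg) -89.66015592779011
shift mm [1.6982 0.7052 0.4094]
```

View pics/s14.png

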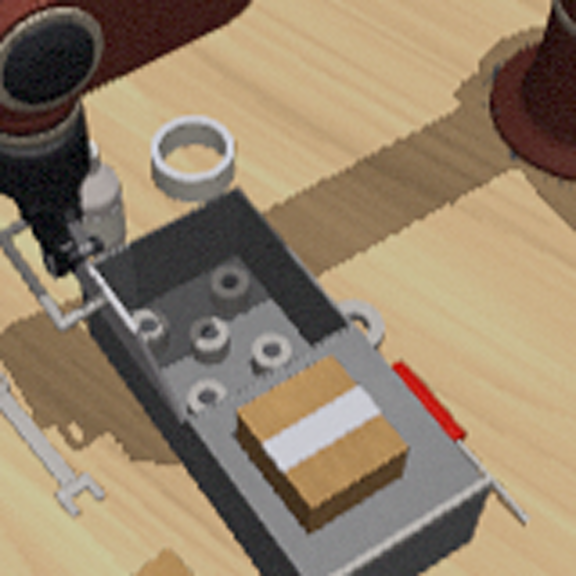

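View pics/w14.png

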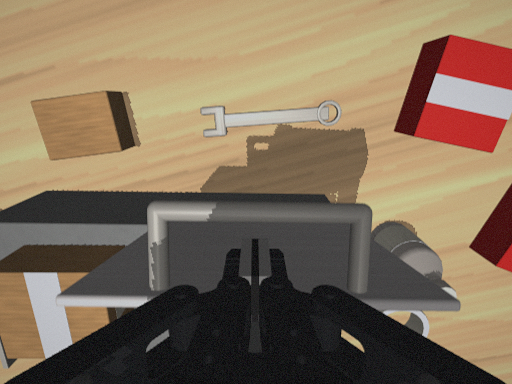

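The bar has moved ahead of the fingertips, so the lid is past upright and leaning on the backs of the fingers. Lifting straight out.

jog_arm(
  commands=[
    [[0, -20, 0, 0, -1], [0, -45, 0, 0, -1], [0, -70, 0, 0, -1], [0, -90, 0, 0, -1], [0, -100, 0, 0, -1], [0, -100, 0, 0, -1], [0, -100, 0, 0, -1], [0, -100, 0, 0, -1]],
  ],
)

```text
time_s: 12.22
ee_pos: [0.6489, -0.1431, 0.5374]
tool_rot: [0.426, -0.427, 0.565, -0.563]
force: [-0.3, -0.0, -0.3]
finger_gap: 0.0001
```

jog_arm(
  commands=[
    [[0, 0, -40, 0, -1], [0, 0, -80, 0, -1], [0, 0, -120, 0, -1], [0, 0, -150, 0, -1], [0, 0, -170, 0, -1], [0, 0, -180, 0, -1], [0, 0, -180, 0, -1], [0, 0, -180, 0, -1]],
  ],
)

```text
time_s: 12.88
ee_pos: [0.476, -0.094, 0.5388]
tool_rot: [0.426, -0.426, 0.564, -0.564]
force: [0.2, -0.6, -0.2]
finger_gap: -0.0
```

```bash
python3 -c "
from h import *
where()
im=optics.grab_frame('wrist');cv2.imwrite('pics/w15.png',im)
im=optics.grab_frame('top');cv2.imwrite('pics/t15.png',im)
im=optics.grab_frame('scene');cv2.imwrite('pics/s15.png',im);cv2.imwrite('pics/s15c.png',cv2.resize(im[120:280,180:340],None,fx=3.6,fy=3.6,interpolation=2))"
```

```text
t 12.8833 pos [ 0.476  -0.094   0.5388] own -0.04290139822970183 -0.09789841435219933 tipz 0.36581379041999745 F [ 0.1714 -0.5587 -0.1675] gap -8.069110512383999e-06
jaw yaw -1.847886800485878 turn needed(deg) -89.66140908357171
```

View pics/s15c.png

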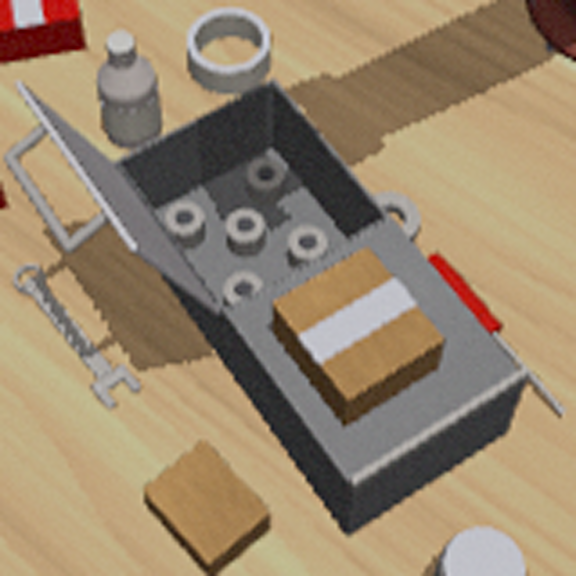

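View pics/t15.png

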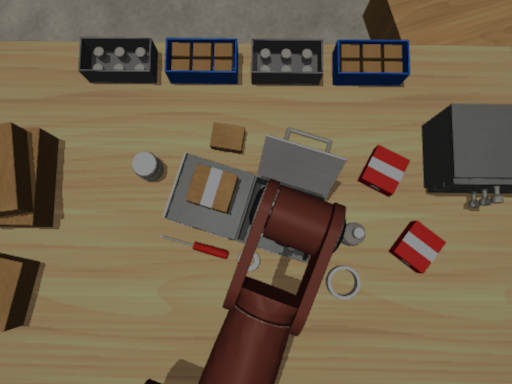

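View pics/w15.png

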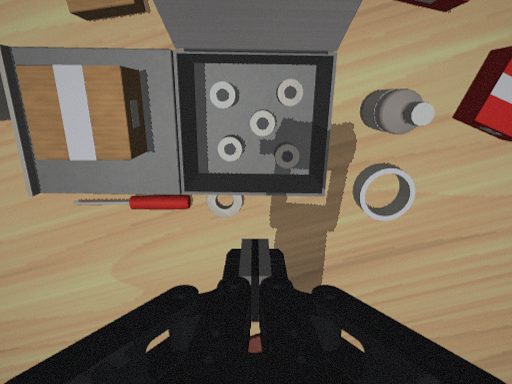

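```bash
python3 -c "
from h import *
np.set_printoptions(precision=4,suppress=True)
for th in (1.75,1.85,1.95):
    a=2.8798-th; x=.09+.174*np.cos(a); z=.112+.174*np.sin(a)
    P=[np.r_[O+x*ex+y*ey,z] for y in(-.0485,-.1485)]
    print(th,'top',proj('top',P).round(1).tolist(),'scene crop',((proj('scene',P)-[180,120])*3.6).round(0).tolist())
p=np.array([(273,320),(378,250),(443,340),(346,405)])
P=ray('scene',p/3.6+[180,120],.171);d=P[:,:2]-O;print(np.c_[d@ex,d@ey].mean(0))
"
```

```text
1.75 top [[285.2, 138.5], [327.1, 150.8]] scene crop [[98.0, 214.0], [35.0, 127.0]]
1.85 top [[286.9, 133.2], [328.3, 145.4]] scene crop [[82.0, 230.0], [20.0, 142.0]]
1.95 top [[288.3, 128.5], [329.3, 140.6]] scene crop [[67.0, 245.0], [6.0, 157.0]]
[0.0207 0.1037]
```

```bash
python3 -c "
from h import *
workorder.finish_job(); print(r.state()['time_s'])"
```

```text
the job is handed in; nothing more can be done
the job is handed in; nothing more can be done
```

The carton now stands on the fixed deck, the lid is fully open, and the job is handed in. No verdict is reported, so this rests on my own checks; the last state reading was at 12.9 s, well inside the 58 s.

- **Carton:** I pushed it about 0.2 m left with the half-open fingertips. The push force I read was about 3 N, taken at the end of each move.
- **Lid:** With the fingers shut I followed the bar handle along its arc until the lid passed upright. Then I lifted out, and the lid fell open on its own.
- **One thing off:** the first straight push on the bar jammed by friction at about 26 N. Raising the fingers with the bar cleared it.

**Last checks**
- **Lid angle:** the bar's ends in the scene view match an opening of about 1.95 rad. The top view agrees only roughly: one bar end reads about 7 px off.
- **Carton position:** its centre is about 100 mm left of the seam and 20 mm behind the deck's middle line. It looks upright and level. Two scene measurements of the left distance gave 96 and 104 mm, both within limits.
- **Bystanders:** all in place by eye, without measuring. The bearing was partly hidden in the last top view but shows in the scene and wrist views.
- **Robot:** clear of everything, with under 1 N on the wrist.

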